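# Set a spacer comb between heat-sink fins

### The arm

A 7-joint arm with a two-finger parallel gripper is mounted at the origin on a cart in front of the work surface, level with it; the furniture and walls round the work are solid. World frame = base frame: x ahead of the robot, y to its left, z up, the work surface at z = 0. Lengths are in m, angles in rad, forces in N, time in s.
With the tool pointing down it reaches from about 0.425 to 0.875 m from the base axis. Payload 4.7 kg.
Tool frame: the origin (TCP) lies midway between the tips of the shut fingers; the grasp point (between the pads) lies 19 mm behind it (bot.grip_depth is the z of the grasp point in the tool frame, in m); z points along the fingers, x is the direction in which the jaws open and shut, and the axes are right-handed (so a half turn about z gives the same grasp; the last joint's range is limited). The gripper opens to 85 mm and grips with 20 to 120 N. Pads are 22 mm wide; open, the fingers measure 114 mm over their backs; the gripper's body (76 mm by 85 mm) begins 54 mm behind the grasp point. The pads swing forward as they close: fully open they stand 13 mm farther back than shut.
Start: joints at [1.274, 0.321, -0.07, 1.45, 0.023, 1.371, -0.057], TCP at [0.199, -0.619, 0.197] pointing down, gripper open.
Joint ranges: [-2.86, 2.86], [-0.3, 2.09], [-1.38, 1.24], [0.06, 2.45], [-1.56, 4.7], [0.09, 2.05], [-2.69, 2.69]. Speed limits (rad/s): [2.57, 2.57, 3.14, 3.14, 3.14, 3.14, 3.14].

### API

Orientations are given as a unit quaternion [w, x, y, z].
In Python, from workcell import bot, optics, hand_in gives the robot as it stands.
- The arm moves only by the tool drive_tool, never from a script. Its argument "motion" is text: rows parted by semicolons, each of 7 numbers parted by spaces: the turn, a rotation vector about the tool's x, y, z in degrees, then the shift along the tool's x, y, z in m, then the closure in counts, from 0 (fully open) to 255 (shut). A call has 1 to 8 rows; each row is the pose to reach, as a shift and turn from the pose measured when the call began, along the tool's axes at that moment; what a row does not reach only later rows make up. A row lasts 1/10 s, in which the tool goes at most 50 mm and 8.59 degrees, less where a joint would pass 70% of its speed; a pose out of reach is approached as far as the arm can. A call with a gripper value outside its range is refused whole. The fingers move at their own pace and stop on an object; the grip force is fixed at half the most. Time passes only in rows, so rows that repeat a pose let the fingers close. It gives the time, the measured TCP pose, the force and the opening at its end, in the units of the state.
- bot.get_state(): the state, without advancing time (a new reading comes with each control period).
- optics.get_image(name): name is "scene" or "top" or "wrist"; returns the picture (400x640x3 uint8, red, green, blue); there is no depth.
- optics.camera_params(name): a dict with "intrinsics" (3x3 intrinsics, pixels), "extrinsics" (4x4, takes a point from camera to world coordinates). Camera axes: x right, y up, looking along -z (the intrinsics and any distortion apply to the point x, -y, -z); pixel columns grow to the right and rows downward; lengths in m; the calibration is good to about 2 mm. A picture is of the moment at which its call begins: read the wrist's pose just before it. camera_params takes no time and is no camera call; for the wrist camera it gives the pose at the moment of the call.
- hand_in(): hands the job in, once; it reports no verdict.
The state is a dict: "t": time; "joint_positions": joint angles; "qvel": joint speeds; "joint_torque": joint torques, N m; "eef_pos": TCP position; "eef_rot": TCP orientation; "ft_force": force on the tool from outside, world axes, zero at the start; "torque": the same for the moment, N m; "finger_gap": finger opening in m.
Only numpy, scipy, OpenCV 4.12 (cv2) and the standard library are available. Lean on these libraries where they do the work, as an engineer would, in place of code of your own. Each camera call takes 0.05 s, during which the arm holds its last target. There are 200 camera calls.

### The job

Before the fins of the heat sink are dressed they must be held at even spacing. Draw the bottom spacer comb, the one that already sticks out, sideways out of the foot of the magazine so that the rest of the stack drops down flat inside it, then slide the comb's four teeth between the sink's five fins until its spine is fully home against the fin ends and it lies flat on the sink's base, and let go. Leave the other combs in the magazine, and do not disturb the jar or the roll of tape.

Things in the scene. Friction and masses are not known exactly. Their poses are not given: they have to be found in the camera images.
- comb_1_mid (a point): Bottom comb: loose flat pale wood, 95 (x) x 56 (y) x 12 mm, about 60 g. Point: its centre, half-way up. Solid spine x = -47.5 to +12.5 mm, full width; four round-tipped teeth 7 mm wide at y = +-8, +-24 mm reach on to x = +47.5. At the start 38 to 46 mm of spine stick out of the magazine's front, underside 8 mm above the table, nothing beneath: grip there from above across the 56 mm.
- comb_2_mid (a point): A flat pale wooden spacer comb exactly like comb_1, second from the bottom in the magazine's stack. The point is its centre, half-way up; axes as comb_1.
- comb_3_mid (a point): A flat pale wooden spacer comb exactly like comb_1, third from the bottom in the magazine's stack. The point is its centre, half-way up; axes as comb_1.
- comb_4_mid (a point): A flat pale wooden spacer comb exactly like comb_1, at the top in the magazine's stack. The point is its centre, half-way up; axes as comb_1.
- magazine: Dark steel magazine fixed to the table, open-topped, 104 (x) x 68 (y) x 60 mm, foot flanges to y = +-47 mm. Origin: centre of its underside, z up; the front with the outlet faces its own -x. Floor 8 mm thick, inside 100 x 59.2 mm: the combs have about 2 mm of play. Four combs are stacked in it, teeth to +x.
- heat_sink: Aluminium heat sink fixed to the table, base 110 (x) x 90 (y) x 8 mm. Origin: centre of its underside, z up. Five fins 5 mm thick, 26 mm high above the base, at y = 0, +-16, +-32 mm, run along x from +8 (rounded ends) to +53 mm; gaps 11 mm, 2 mm clear each side of a tooth. The bare flat ledge x = -55 to +8 mm takes the comb's spine.
- jar_mid (a point): Bystander: small clear jar with a gold lid, 42 mm across, 46 mm high, loose; the point is its centre. Leave alone.
- tape_mid (a point): Bystander: roll of yellow masking tape lying flat, 76 mm across, 18 mm high, loose; the point is its centre. Leave alone.
- magazine_outlet (a point): Middle of the outlet slot at the foot of the magazine's front: slot 8 to 24 mm above the table, so only one comb passes; lips above it hold the others back. Axes as the magazine. Draw the bottom comb level along -x: after 58 mm its teeth are clear and the others drop 12 mm by their weight. Friction only, no spring or catch.
- sink_home (a point): Where the comb's centre is when fully home: x = -4.5, y = 0, z = +14 mm in the heat sink's frame, axes as the sink; the comb's axes are then parallel to these, its teeth ahead (+x), its spine against the fin ends. From 37 mm or more back along -x the teeth are clear of the fins.
Not all that is in view belongs to the job. Leave any blue or purple look-alike of the part that bears comb_1_mid alone.

How it is judged:
By the outcome, as a careful person would: the job done as asked, in the order asked, and still so for the second after the job is handed in, with the robot touching nothing.
It also fails if it takes over 42 s, if anything falls off the work surface, if the arm or the gripper's body presses on something with over 40 N, if the wrist force passes 120 N, or if a joint passes its speed limit or range.

## Working session

There is one attempt and no reset: what is moved stays moved. The work goes in short steps, Python scripts to look and compute and a tool call to move; the robot and the scene stay as the last step left them, time stands still between calls to the robot, and variables do not carry over. Pictures are saved under pics/ and viewed, about 8 in all and at most 12, crops included, and the job is handed in when it is done.

Besides the shell and the picture viewer there is one more tool, called after "Call:" as name(argument=value, ...) on one line, values as JSON. drive_tool: Moves the arm, as the interface text tells. Its arguments: {"type":"object","properties":{"motion":{"type":"string"}},"required":["motion"]}

```bash
ls; mkdir -p pics
python3 - <<'E'
from workcell import bot, optics
import cv2,numpy as np
s=bot.get_state();print({k:np.round(v,4).tolist() for k,v in s.items()},bot.grip_depth)
for n in("scene","top"):
    cv2.imwrite(f"pics/{n}0.png",optics.get_image(n)[:,:,::-1])
    p=optics.camera_params(n);print(n,np.round(p["intrinsics"],2).tolist(),np.round(p["extrinsics"],4).tolist(),[k for k in p])
E
```

```text
pics
{'t': 0.0, 'joint_positions': [1.2741, 0.3218, -0.0701, 1.4517, 0.0226, 1.3708, -0.0569], 'qvel': [0.0013, 0.0008, 0.0002, -0.0009, 0.0007, -0.0004, -0.0008], 'joint_torque': [-0.0001, -49.3579, -0.3821, -31.4329, 0.0131, 0.0114, 0.0], 'eef_pos': [0.1986, -0.6183, 0.196], 'eef_rot': [-0.0005, 0.808, -0.5891, -0.0008], 'ft_force': [0.2931, 0.2013, 0.9356], 'torque': [-0.0163, 0.0246, 0.0007], 'finger_gap': 0.0852} -0.0187
scene [[402.52, 0.0, 320.46], [0.0, 402.52, 200.09], [0.0, 0.0, 1.0]] [[0.8792, 0.3757, -0.2929, 0.242], [-0.4764, 0.6864, -0.5495, -0.6085], [-0.0054, 0.6227, 0.7825, 0.8945], [0.0, 0.0, 0.0, 1.0]] ['intrinsics', 'extrinsics']
top [[475.12, 0.0, 318.72], [0.0, 475.12, 195.6], [0.0, 0.0, 1.0]] [[-0.0267, 0.9882, -0.151, 0.4014], [-0.9995, -0.0237, 0.022, -0.0013], [0.0182, 0.1515, 0.9883, 1.1329], [0.0, 0.0, 0.0, 1.0]] ['intrinsics', 'extrinsics']
```

View pics/top0.png

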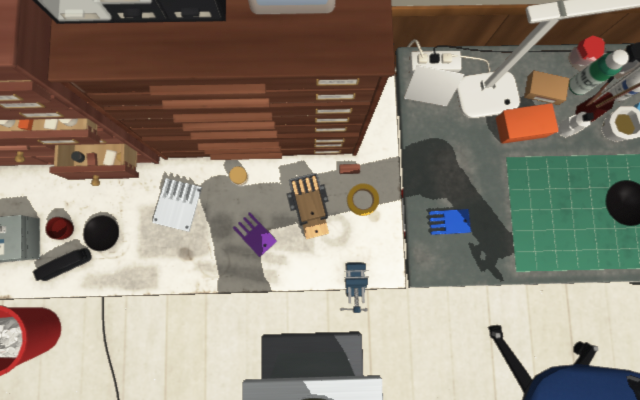

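View pics/scene0.png

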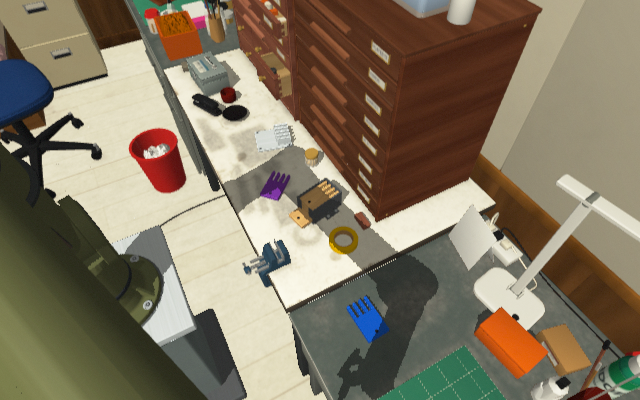

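Candidates for the comb: a pale tongue sticking out of the magazine at top (316,230), a purple look-alike (257,235) and a blue one (450,220). By the description it's the pale one. The sink is at (178,202), the jar at (237,175) and the tape at (363,199). I'll check in one close crop.

Run:
```python
import cv2
a=cv2.imread("pics/top0.png")
b=cv2.resize(a[165:245,145:225],None,fx=5,fy=5,interpolation=cv2.INTER_CUBIC)
c=cv2.resize(a[165:245,270:350],None,fx=5,fy=5,interpolation=cv2.INTER_CUBIC)
cv2.imwrite("pics/crop0.png",cv2.hconcat([b,c]))
```

```text
(no output)
```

View pics/crop0.png

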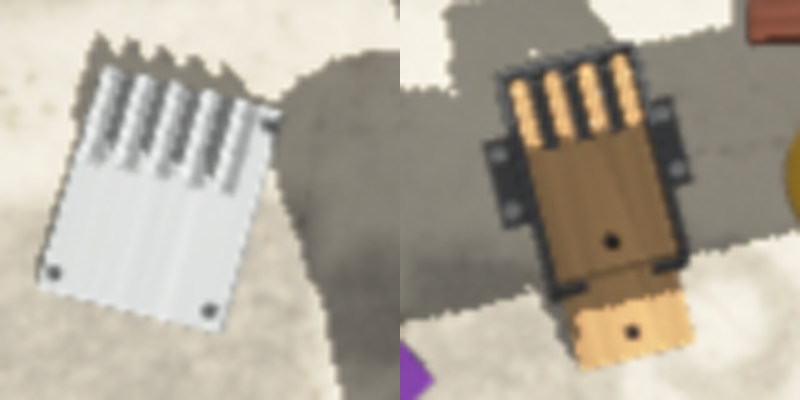

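The crop confirms it. The pale spine end has its corners at crop (582,368) and (693,342), and its black hole at (632,332). The magazine rim corners are about (498,77), (635,46), (688,260), (553,298). The sink base corners are (38,287), (222,330), (281,112). I'll fit the poses from these.

```bash
cat > h.py <<'E'
import numpy as np, cv2
from scipy.optimize import least_squares
from scipy.spatial.transform import Rotation as R
from workcell import bot, optics
def proj(P,p):
    K,E=p["intrinsics"],np.asarray(p["extrinsics"])
    c=(np.atleast_2d(P)-E[:3,3])@E[:3,:3]
    c=c*[1,-1,-1]; c=c@np.asarray(K).T
    return c[:,:2]/c[:,2:]
def place(q,L):
    c,s=np.cos(q[2]),np.sin(q[2]); L=np.asarray(L,float)
    return np.c_[q[0]+c*L[:,0]-s*L[:,1], q[1]+s*L[:,0]+c*L[:,1], L[:,2]]
def fit(L,uv,p,q0):
    r=least_squares(lambda q:(proj(place(q,L),p)-uv).ravel(),q0)
    return r.x, np.abs(r.fun).max()
def ray(uv,z,p):
    K,E=np.asarray(p["intrinsics"]),np.asarray(p["extrinsics"])
    d=np.linalg.inv(K)@[uv[0],uv[1],1]; d=E[:3,:3]@(d*[1,-1,-1]); o=E[:3,3]
    return o+d*(z-o[2])/d[2]
def totool(s,pt):   # world point -> shift in tool axes
    w,x,y,z=s["eef_rot"]; return R.from_quat([x,y,z,w]).inv().apply(np.asarray(pt)-s["eef_pos"])
E
python3 - <<'E'
from h import *
p=optics.camera_params("top")
cr=lambda l,x0:np.array([[x0+(u+.5)/5-.5,165+(v+.5)/5-.5] for u,v in l])
sk=cr([(38,287),(222,330),(281,112)],145)
mg=cr([(98,77),(235,46),(288,260),(153,298)],270)
cm=cr([(182,368),(293,342)],270)
for uv,z in((sk,.008),(mg,.06),(cm,.02)):
    print(np.round([ray(u,z,p) for u in uv],4).tolist())
print("sink",fit([[-.055,.045,.008],[-.055,-.045,.008],[.055,-.045,.008]],sk,p,[.4,.3,-.3]))
print("mag",fit([[.052,.034,.06],[.052,-.034,.06],[-.052,-.034,.06],[-.052,.034,.06]],mg,p,[.4,0,.3]))
print("comb",fit([[-.0475,.028,.02],[-.0475,-.028,.02]],cm,p,[.4,0,.3]))
for n,u,z in(("jar",(237,172),.046),("tape",(363,199),.018)):print(n,ray(u,z,p))
print("TCP px",proj(bot.get_state()["eef_pos"],p))
E
```

```text
[[0.5197, 0.3683, 0.008], [0.4971, 0.2816, 0.008], [0.6008, 0.2551, 0.008]]
[[0.6031, 0.0416, 0.06], [0.6162, -0.0217, 0.06], [0.5166, -0.0432, 0.06], [0.5009, 0.0185, 0.06]]
[[0.4715, 0.0063, 0.02], [0.4823, -0.0459, 0.02]]
sink (array([ 0.56078593,  0.31150518, -0.2572886 ]), np.float64(0.7153800007424991))
mag (array([ 0.55922212, -0.00120951,  0.22028656]), np.float64(1.1538460668595576))
comb (array([ 0.52339232, -0.01016205,  0.20427346]), np.float64(0.5500009634879461))
jar [0.62750043 0.16300433 0.046     ]
tape [ 0.5610462  -0.13109829  0.018     ]
TCP px [[635.08983223 366.9496025 ]]
```

Run:
```python
from h import *
s=bot.get_state()
w,x,y,z=s["eef_rot"];Rt=R.from_quat([x,y,z,w])
E=np.asarray(optics.camera_params("wrist")["extrinsics"])
print("tool R",np.round(Rt.as_matrix(),3).tolist())
print("cam in tool",totool(s,E[:3,3]),np.round((Rt.inv().as_matrix()@E[:3,:3]),3).tolist(),optics.camera_params("wrist")["intrinsics"])
print("shift",totool(s,[.47,-.02,.20]))
xa=Rt.apply([1,0,0]); print("tool x yaw deg",np.degrees(np.arctan2(xa[1],xa[0])))
```

```text
tool R [[0.306, -0.952, -0.001], [-0.952, -0.306, 0.002], [-0.002, 0.0, -1.0]]
cam in tool [-0.00026946 -0.06499381 -0.17742606] [[1.0, -0.0, 0.0], [0.0, -0.965, -0.262], [0.0, 0.262, -0.965]] [[303.86498968   0.         315.88633886]
 [  0.         303.86498968 199.01434064]
 [  0.           0.           1.        ]]
shift [-0.48665935 -0.44142957 -0.00306571]
tool x yaw deg -72.19007345151968
```

Call:
drive_tool(motion="0 0 0 -0.035 -0.032 0 0; 0 0 0 -0.07 -0.064 0 0; 0 0 0 -0.105 -0.096 0 0; 0 0 0 -0.14 -0.128 0 0; 0 0 0 -0.175 -0.16 0 0; 0 0 0 -0.21 -0.192 0 0; 0 0 0 -0.245 -0.224 0 0; 0 0 0 -0.28 -0.256 0 0")

```text
t: 0.9
eef_pos: [0.3569, -0.2715, 0.1963]
eef_rot: [-0.0, 0.808, -0.589, -0.001]
ft_force: [0.3, 0.1, 0.0]
finger_gap: 0.0855
```

Call:
drive_tool(motion="0 0 1 -0.035 -0.032 0 0; 0 0 2 -0.07 -0.064 0 0; 0 0 3 -0.105 -0.096 0 0; 0 0 4 -0.14 -0.128 0 0; 0 0 5.6 -0.175 -0.16 0 0; 0 0 5.6 -0.205 -0.185 0 0; 0 0 5.6 -0.205 -0.185 0 0; 0 0 5.6 -0.205 -0.185 0 0")

```text
t: 1.7
eef_pos: [0.4701, -0.0191, 0.1962]
eef_rot: [0.0, 0.779, -0.627, -0.001]
ft_force: [-0.1, -0.5, -0.0]
finger_gap: 0.0854
```

Run:
```python
from h import *
import pickle
s=bot.get_state();p=optics.camera_params("wrist");im=optics.get_image("wrist")
pickle.dump((s,p),open("w1.pkl","wb"))
cv2.imwrite("pics/w1.png",im[:,:,::-1]);print(s["eef_pos"],s["eef_rot"],s["t"])
```

```text
[ 0.47009952 -0.01911643  0.19623059] [ 7.54585488e-05  7.78995382e-01 -6.27028609e-01 -1.14556172e-03] 1.7
```

View pics/w1.png

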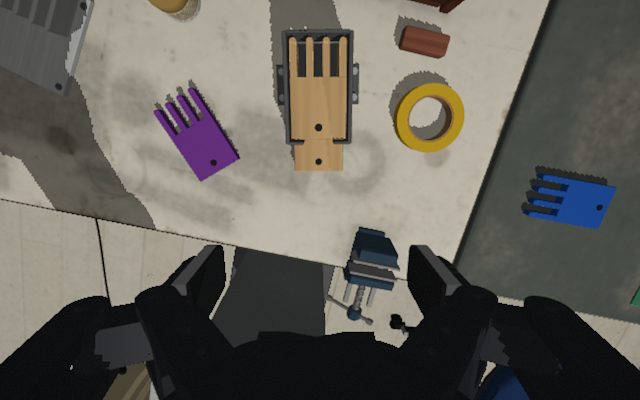

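The pale comb's spine end has corners at about (294,171) and (342,171). The magazine rim runs from (286,143) to (354,30), well aligned with the tool. I'll enlarge this for the exact corners.

Run:
```python
import cv2
a=cv2.imread("pics/w1.png")
cv2.imwrite("pics/w1c.png",cv2.resize(a[20:180,265:375],None,fx=5,fy=3.75,interpolation=cv2.INTER_CUBIC))
```

```text
(no output)
```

View pics/w1c.png

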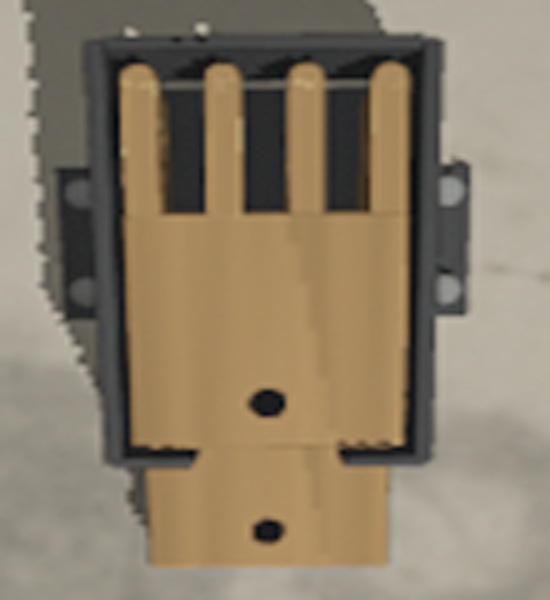

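Run:
```python
from h import *
import pickle
s,p=pickle.load(open("w1.pkl","rb"))
cr=lambda l:np.array([[265+(u+.5)/5-.5,20+(v+.5)/3.75-.5] for u,v in l])
mg=cr([(85,40),(441,40),(434,464),(106,466)]);cm=cr([(150,564),(387,564)])
m,e=fit([[.052,.034,.06],[.052,-.034,.06],[-.052,-.034,.06],[-.052,.034,.06]],mg,p,[.55,0,.2]);print("mag",m,e)
c,e=fit([[-.0475,.028,.02],[-.0475,-.028,.02]],cm,p,[.52,0,.2]);print("comb",c,e)
c2=np.array([c[0]-m[0],c[1]-m[1]]);print("comb in mag",R.from_euler("z",-m[2]).apply([*c2,0]), "yaw rel",c[2]-m[2])
xa=R.from_quat(np.roll(s["eef_rot"],-1)).apply([1,0,0]);print("tool x yaw",np.degrees(np.arctan2(xa[1],xa[0])), "want",np.degrees(m[2])-90)
g=place(m,[[c2@[np.cos(m[2]),np.sin(m[2])]-.0475+.023,0,.05]])[0];print("grip pt",g,"shift",totool(s,g))
```

```text
mag [ 0.55856061 -0.00123094  0.22643646] 1.188636662948511
comb [ 0.52106422 -0.0102411   0.21572233] 0.1183548823148044
comb in mag [-0.03856204 -0.00036198  0.        ] yaw rel -0.01071412289974738
tool x yaw -77.66261079630927 want -77.0261467753492
grip pt [ 0.49710838 -0.01538877  0.05      ] shift [ 0.0023765  -0.02740883  0.14618436]
```

Call:
drive_tool(motion="0 0 0 0.0022 -0.0232 0.03 0; 0 0 0 0.0022 -0.0232 0.08 0; 0 0 0 0.0022 -0.0232 0.12 0; 0 0 0 0.0022 -0.0232 0.15 0; 0 0 0 0.0022 -0.0232 0.175 0; 0 0 0 0.0022 -0.0232 0.19 0; 0 0 0 0.0022 -0.0232 0.19 0; 0 0 0 0.0022 -0.0232 0.19 0")

```text
t: 2.55
eef_pos: [0.4932, -0.0182, 0.0068]
eef_rot: [0.0, 0.778, -0.628, -0.001]
ft_force: [0.0, 0.1, 0.1]
finger_gap: 0.0853
```

Run:
```python
from h import *
import pickle
s=bot.get_state();p=optics.camera_params("wrist");im=optics.get_image("wrist")
pickle.dump((s,p),open("w2.pkl","wb"))
cv2.imwrite("pics/w2.png",im[:,:,::-1]);print(s["eef_pos"],s["eef_rot"],s["t"],s["ft_force"])
```

```text
[ 0.49315443 -0.0182445   0.00678267] [ 1.01959503e-04  7.77811165e-01 -6.28497593e-01 -7.45789383e-04] 2.55 [0.04317779 0.11946427 0.06802069]
```

View pics/w2.png

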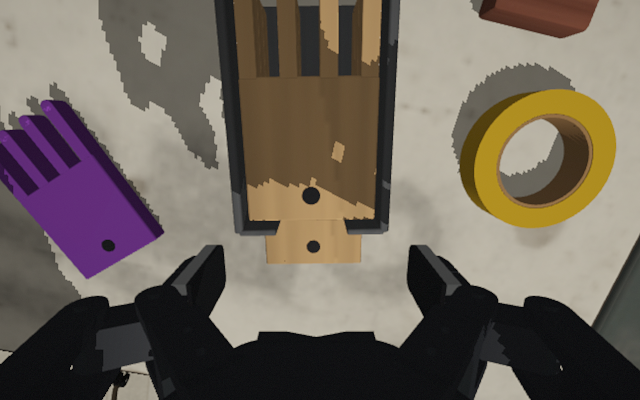

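Run:
```python
from h import *
import pickle
s,p=pickle.load(open("w2.pkl","rb"))
c,e=fit([[-.0475,.028,.02],[-.0475,-.028,.02]],np.array([(266.5,263.5),(360.5,263)]),p,[.52,0,.2]);print("comb",c,e)
for uv in((266.5,263.5),(360.5,263)): print(totool(s,ray(uv,.02,p)))
for uv in((237,233),(386,231)): print("front",totool(s,ray(uv,.06,p)))
for P in ([0,0,0],[0,0,-.013],[.043,.011,-.013],[.043,-.011,-.013],[.043,-.011,-.035]):
  print(P,proj(R.from_quat(np.roll(s["eef_rot"],-1)).apply(P)+s["eef_pos"],p))
```

```text
comb [ 0.5205353  -0.01033502  0.21806248] 0.12835913203912241
[-0.02961112  0.01925977 -0.01316568]
[ 0.02623494  0.01889712 -0.01322371]
front [-0.03471531 -0.01591795 -0.05319901]
front [ 0.03030898 -0.01688199 -0.05326717]
[0, 0, 0] [[316.30719985 225.31637884]]
[0, 0, -0.013] [[316.33201665 233.07596574]]
[0.043, 0.011, -0.013] [[389.48865063 250.59754582]]
[0.043, -0.011, -0.013] [[391.93970947 214.98345054]]
[0.043, -0.011, -0.035] [[402.58186321 228.75718431]]
```

Call:
drive_tool(motion="0 0 0 -0.0016 0 0.0008 40; 0 0 0 -0.0016 0 0.0008 60; 0 0 0 -0.0016 0 0.0008 65; 0 0 0 -0.0016 0 0.0008 65")

```text
t: 3.0
eef_pos: [0.4937, -0.0166, 0.0069]
eef_rot: [-0.0, 0.778, -0.628, 0.0]
ft_force: [0.6, 0.6, 1.0]
finger_gap: 0.0632
```

Run:
```python
from h import *
s=bot.get_state();p=optics.camera_params("wrist");im=optics.get_image("wrist")
cv2.imwrite("pics/w3.png",cv2.resize(im[180:320,200:440,::-1],None,fx=3,fy=3,interpolation=cv2.INTER_CUBIC));print(s["eef_pos"],s["t"],s["ft_force"],s["finger_gap"])
```

```text
[ 0.49369593 -0.01660103  0.00694807] 3.0 [0.61389043 0.60875902 0.9944953 ] 0.06319513185804121
```

View pics/w3.png

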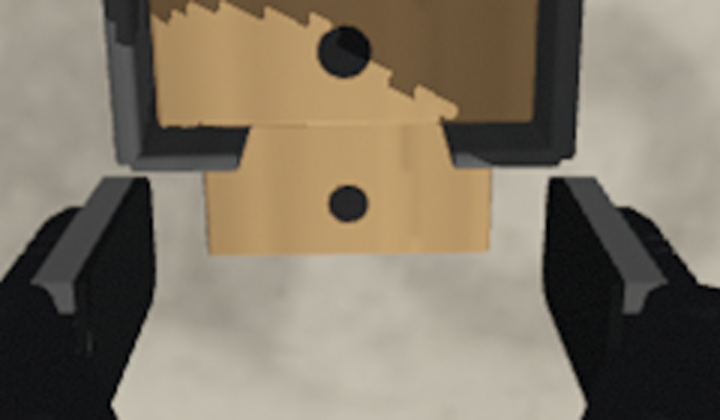

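The tips look higher in the picture than the TCP reading implies. Closing and watching where the gap stalls will tell.

Call:
drive_tool(motion="0 0 0 0 0 0.001 80; 0 0 0 0 0 0.001 95; 0 0 0 0 0 0.001 110; 0 0 0 0 0 0.001 110; 0 0 0 0 0 0.001 110")

```text
t: 3.55
eef_pos: [0.4936, -0.0166, 0.0058]
eef_rot: [-0.0, 0.778, -0.628, 0.0]
ft_force: [-0.3, -0.0, 0.3]
finger_gap: 0.0487
```

Run:
```python
from h import *
im=optics.get_image("wrist");im2=optics.get_image("scene")
a=cv2.resize(im[160:340,200:440,::-1],None,fx=1.65,fy=1.65,interpolation=cv2.INTER_CUBIC)
b=cv2.resize(im2[140:260,240:372,::-1],None,fx=3,fy=3,interpolation=cv2.INTER_CUBIC)[:360]
a=cv2.copyMakeBorder(a,0,360-a.shape[0],0,0,0) if a.shape[0]<360 else a[:360]
cv2.imwrite("pics/w4.png",cv2.hconcat([a,b]))
```

```text
(no output)
```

View pics/w4.png

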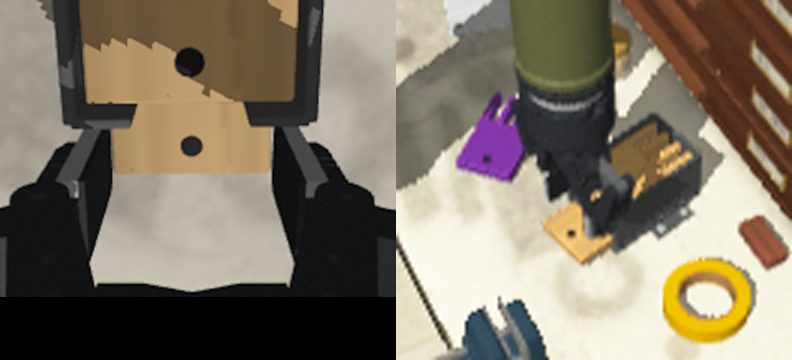

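Run:
```python
from h import *
s=bot.get_state();print(s["eef_pos"],s["finger_gap"],s["t"])
Rt=R.from_quat(np.roll(s["eef_rot"],-1))
for n,f in(("scene",lambda q:(396+(q[0]-240)*3,(q[1]-140)*3)),("wrist",lambda q:((q[0]-200)*1.65,(q[1]-160)*1.65))):
  p=optics.camera_params(n)
  for z in(-.003,-.022,-.04):
    print(n,z,[np.round(f(proj(Rt.apply([x,y,z])+s["eef_pos"],p)[0])).tolist() for x,y in((.025,-.011),(.025,.011),(.038,-.011),(.038,.011))])
p=optics.camera_params("scene");print("comb corner",[np.round((396+(q[0]-240)*3,(q[1]-140)*3)) for q in proj(place([.5205,-.0103,.218],[[-.0475,.028,.02],[-.0475,-.028,.02]]),p)])
```

```text
[ 0.49359582 -0.01655307  0.00579533] 0.04846511165472584 3.65
scene -0.003 [[602.0, 247.0], [583.0, 260.0], [612.0, 256.0], [593.0, 269.0]]
scene -0.022 [[602.0, 234.0], [582.0, 248.0], [611.0, 243.0], [592.0, 257.0]]
scene -0.04 [[601.0, 222.0], [582.0, 236.0], [611.0, 231.0], [591.0, 245.0]]
wrist -0.003 [[261.0, 82.0], [258.0, 138.0], [296.0, 82.0], [293.0, 138.0]]
wrist -0.022 [[268.0, 99.0], [266.0, 161.0], [308.0, 99.0], [304.0, 161.0]]
wrist -0.04 [[277.0, 119.0], [274.0, 187.0], [322.0, 119.0], [317.0, 187.0]]
comb corner [array([538., 222.]), array([577., 260.])]
```

The fingers went past 56 mm without touching, and both views put the real tips about 35–40 mm above the reported TCP. I'll reopen, descend in small steps while watching force, and re-try the grip.

Call:
drive_tool(motion="0 0 0 0 0 0 50; 0 0 0 0 0 0 50; 0 0 0 0 0 0 50; 0 0 0 0 0 0.005 50; 0 0 0 0 0 0.01 50; 0 0 0 0 0 0.015 50; 0 0 0 0 0 0.02 50; 0 0 0 0 0 0.02 50")

```text
t: 4.45
eef_pos: [0.4927, -0.0164, -0.0152]
eef_rot: [0.0, 0.778, -0.628, -0.001]
ft_force: [0.4, -0.5, 0.0]
finger_gap: 0.0686
```

Run:
```python
from h import *
s=bot.get_state();im=optics.get_image("wrist");im2=optics.get_image("scene")
print(s["eef_pos"],s["finger_gap"],s["ft_force"],s["joint_positions"])
a=cv2.resize(im[160:340,200:440,::-1],None,fx=1.65,fy=1.65,interpolation=cv2.INTER_CUBIC)
b=cv2.resize(im2[140:260,240:372,::-1],None,fx=3,fy=3,interpolation=cv2.INTER_CUBIC)
a=cv2.copyMakeBorder(a,0,360-a.shape[0],0,0,0)
cv2.imwrite("pics/w5.png",cv2.hconcat([a,b]))
```

```text
[ 0.49274376 -0.01640834 -0.01520008] 0.06860429701866953 [ 0.36410927 -0.48484923  0.01753505] [ 0.62304713  0.28637002 -0.70569114  2.03083851  0.2340666   0.90504865
 -1.56731774]
```

View pics/w5.png

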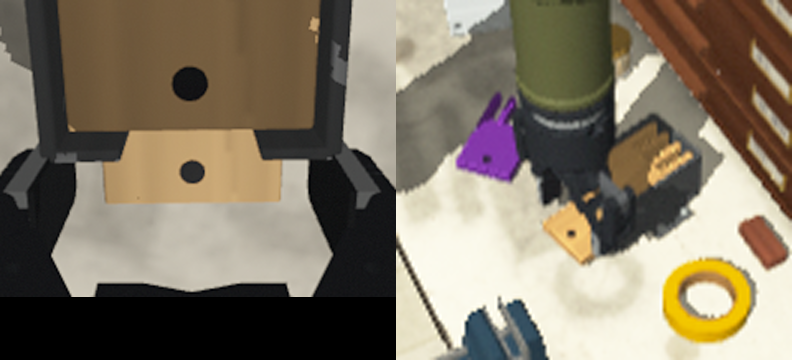

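Call:
drive_tool(motion="0 0 0 0.0002 0 0.003 50; 0 0 0 0.0002 0 0.006 50; 0 0 0 0.0002 0 0.009 50; 0 0 0 0.0002 0 0.012 50; 0 0 0 0.0002 0 0.012 50")

```text
t: 5.05
eef_pos: [0.4931, -0.0166, -0.0269]
eef_rot: [-0.0, 0.778, -0.628, -0.001]
ft_force: [-0.5, -0.3, 0.1]
finger_gap: 0.0687
```

Call:
drive_tool(motion="0 0 0 0 0 0 75; 0 0 0 0 0 0 90; 0 0 0 0 0 0 105; 0 0 0 0 0 0 105; 0 0 0 0 0 0 105")

```text
t: 5.55
eef_pos: [0.493, -0.0165, -0.0264]
eef_rot: [0.0, 0.778, -0.628, -0.001]
ft_force: [-1.9, 0.1, 6.0]
finger_gap: 0.0543
```

Call:
drive_tool(motion="0 0 0 0 0 0 130; 0 0 0 0 0 0 160; 0 0 0 0 0 0 160")

```text
t: 5.85
eef_pos: [0.493, -0.0165, -0.0264]
eef_rot: [0.0, 0.778, -0.628, -0.001]
ft_force: [-1.0, 0.0, 2.2]
finger_gap: 0.0543
```

Run:
```python
from h import *
s=bot.get_state();im=optics.get_image("wrist");im2=optics.get_image("scene")
print(s["eef_pos"],s["finger_gap"],s["ft_force"],s["torque"])
a=cv2.resize(im[140:340,220:420,::-1],None,fx=2,fy=2,interpolation=cv2.INTER_CUBIC)
b=cv2.resize(im2[175:255,280:360,::-1],None,fx=5,fy=5,interpolation=cv2.INTER_CUBIC)
cv2.imwrite("pics/w6.png",cv2.hconcat([a,b]))
```

```text
[ 0.49295815 -0.01646688 -0.02640096] 0.05431382962671993 [-0.99699341  0.02132554  2.2037251 ] [0.06496449 0.19600808 0.03285442]
```

View pics/w6.png

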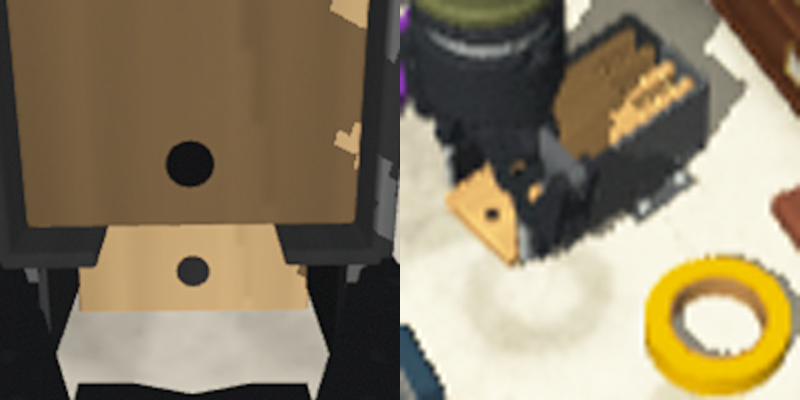

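Gripped: the gap holds at 54 mm under a further closing command. In w6 the pads sit on both sides of the spine, between its end (row 310) and the magazine front. Now I'll draw level along tool +y.

Call:
drive_tool(motion="0 0 0 0 0.004 0 180; 0 0 0 0 0.01 0 180; 0 0 0 0 0.016 0 180; 0 0 0 0 0.022 0 180; 0 0 0 0 0.028 0 180; 0 0 0 0 0.034 0 180")

```text
t: 6.55
eef_pos: [0.4589, -0.0239, -0.0264]
eef_rot: [0.001, 0.778, -0.628, -0.001]
ft_force: [1.4, -0.1, -1.4]
finger_gap: 0.0542
```

Call:
drive_tool(motion="0 0 0 0 0.007 0 180; 0 0 0 0 0.014 0 180; 0 0 0 0 0.021 0 180; 0 0 0 0 0.026 0 180; 0 0 0 0 0.030 0 180; 0 0 0 0 0.034 0 180; 0 0 0 0 0.034 0 180")

```text
t: 7.25
eef_pos: [0.4249, -0.0313, -0.0265]
eef_rot: [0.001, 0.778, -0.628, -0.001]
ft_force: [0.6, -0.4, -1.0]
finger_gap: 0.0539
```

Run:
```python
from h import *
s=bot.get_state();im=optics.get_image("wrist")
print(s["eef_pos"],s["finger_gap"],s["ft_force"],s["joint_positions"])
cv2.imwrite("pics/w7.png",cv2.resize(im[:340,170:470,::-1],None,fx=1.75,fy=1.75,interpolation=cv2.INTER_CUBIC))
cv2.imwrite("pics/t7.png",optics.get_image("top")[:,:,::-1])
```

```text
[ 0.42488365 -0.0312731  -0.02646543] 0.05391670051599455 [ 0.64440035 -0.37287904 -1.03419762] [ 0.71094082  0.1589658  -0.72668966  2.18775653  0.14164515  0.8422326
 -1.46329904]
```

Run:
```python
from h import *
p=optics.camera_params("wrist")
im=optics.get_image("wrist");c=im[:,314:319].mean(1).astype(int)
print([(r,*c[r]) for r in range(0,340,6)])
Rm=[.559,-.0012,.2264]
# predicted magazine features: top comb spine front edge & hole, stack top 56 vs 44
for zt in(.056,.044): print(zt,proj(place(Rm,[[-.0475,0,zt],[.0125,0,zt],[-.052,0,.06]]),p).round(1).tolist())
for n,f in(("w6",0),): pass
```

```text
[(0, np.int64(20), np.int64(19), np.int64(21)), (6, np.int64(20), np.int64(19), np.int64(21)), (12, np.int64(45), np.int64(36), np.int64(28)), (18, np.int64(101), np.int64(79), np.int64(53)), (24, np.int64(101), np.int64(80), np.int64(54)), (30, np.int64(102), np.int64(80), np.int64(54)), (36, np.int64(99), np.int64(78), np.int64(51)), (42, np.int64(76), np.int64(59), np.int64(39)), (48, np.int64(103), np.int64(82), np.int64(54)), (54, np.int64(77), np.int64(60), np.int64(40)), (60, np.int64(85), np.int64(66), np.int64(43)), (66, np.int64(40), np.int64(41), np.int64(43)), (72, np.int64(65), np.int64(62), np.int64(56)), (78, np.int64(83), np.int64(80), np.int64(72)), (84, np.int64(85), np.int64(82), np.int64(74)), (90, np.int64(84), np.int64(81), np.int64(73)), (96, np.int64(85), np.int64(81), np.int64(74)), (102, np.int64(88), np.int64(83), np.int64(76)), (108, np.int64(86), np.int64(83), np.int64(75)), (114, np.int64(87), np.int64(84), np.int64(77)), (120, np.int64(93), np.int64(90), np.int64(81)), (126, np.int64(95), np.int64(91), np.int64(83)), (132, np.int64(97), np.int64(93), np
[... 1146 characters left out ...]
p.int64(37), np.int64(38)), (276, np.int64(39), np.int64(39), np.int64(39)), (282, np.int64(59), np.int64(52), np.int64(46)), (288, np.int64(181), np.int64(148), np.int64(102)), (294, np.int64(183), np.int64(148), np.int64(99)), (300, np.int64(190), np.int64(185), np.int64(170)), (306, np.int64(190), np.int64(185), np.int64(170)), (312, np.int64(190), np.int64(184), np.int64(171)), (318, np.int64(189), np.int64(183), np.int64(169)), (324, np.int64(187), np.int64(182), np.int64(168)), (330, np.int64(189), np.int64(184), np.int64(170)), (336, np.int64(140), np.int64(135), np.int64(122))]
0.056 [[314.8, 28.4], [310.8, -262.6], [315.0, 42.7]]
0.044 [[315.0, 38.9], [311.6, -208.6], [315.0, 42.7]]
```

The draw is done, about 70 mm. The wrist scan shows the spine end at row 296 against 295 at the grip, so it didn't slip, and table is visible between the teeth up to the lip at row 70. Next I lift and travel.

Call:
drive_tool(motion="0 0 0 0 0 -0.02 180; 0 0 0 0 0 -0.055 180; 0 0 0 0 0 -0.09 180; 0 0 0 -0.04 -0.016 -0.09 180; 0 0 4 -0.08 -0.032 -0.09 180; 0 0 9 -0.12 -0.048 -0.09 180; 0 0 14 -0.16 -0.064 -0.09 180; 0 0 18 -0.2 -0.08 -0.09 180")

```text
t: 8.2
eef_pos: [0.4626, 0.183, 0.064]
eef_rot: [-0.0, -0.669, 0.744, 0.0]
ft_force: [1.1, -0.5, -1.3]
finger_gap: 0.054
```

Call:
drive_tool(motion="0 0 3 -0.04 -0.002 0 180; 0 0 6 -0.08 -0.004 0 180; 0 0 8.7 -0.12 -0.006 0 180; 0 0 8.7 -0.15 -0.007 0 180; 0 0 8.7 -0.15 -0.007 0 180; 0 0 8.7 -0.15 -0.007 0 180")

```text
t: 8.8
eef_pos: [0.4843, 0.3332, 0.0637]
eef_rot: [-0.001, -0.612, 0.791, 0.0]
ft_force: [-0.2, -1.2, -0.7]
finger_gap: 0.0542
```

Run:
```python
from h import *
import pickle
s=bot.get_state();p=optics.camera_params("wrist");im=optics.get_image("wrist")
pickle.dump((s,p),open("w8.pkl","wb"))
print(s["eef_pos"],s["eef_rot"],s["ft_force"],s["finger_gap"])
q=[.5608,.3115,-.2573]
print("pred base corners",proj(place(q,[[-.055,.045,.008],[-.055,-.045,.008],[.055,-.045,.008],[.055,.045,.008]]),p).round().tolist())
print("pred fin ends top",proj(place(q,[[.008,y,.034] for y in(.032,.016,0,-.016,-.032)]),p).round().tolist())
cv2.imwrite("pics/w8f.png",im[:,:,::-1])
cv2.imwrite("pics/w8.png",cv2.resize(im[0:310,150:480,::-1],(792,600),interpolation=cv2.INTER_CUBIC))
```

```text
[0.48431495 0.33323206 0.06368586] [-5.05016089e-04 -6.11918087e-01  7.90920932e-01  2.79806241e-04] [-0.17023112 -1.24708797 -0.7308405 ] 0.05418087495213014
pred base corners [[260.0, 170.0], [376.0, 171.0], [385.0, 11.0], [252.0, 10.0]]
pred fin ends top [[268.0, 80.0], [293.0, 80.0], [318.0, 80.0], [343.0, 80.0], [369.0, 80.0]]
```

View pics/w8.png

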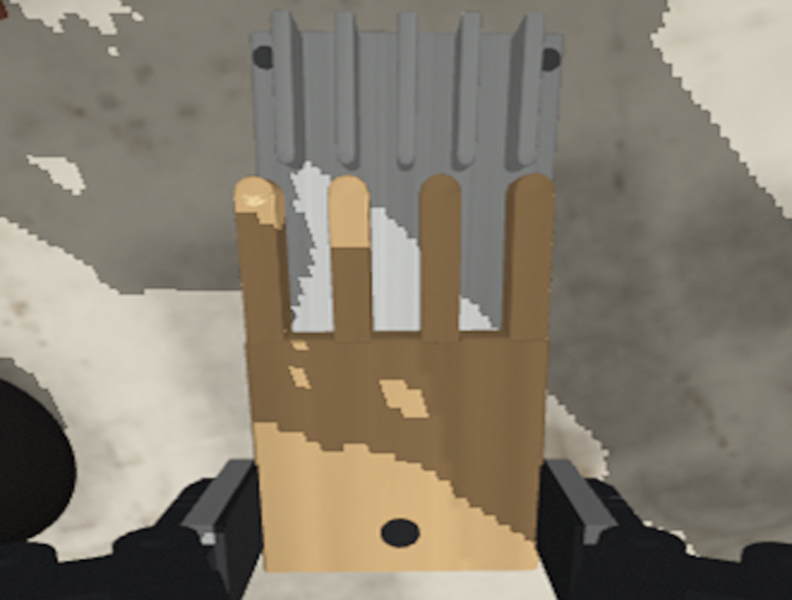

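The comb is held straight, with teeth tips at crop (258,178), (350,176), (441,175), (530,174) and spine end corners at (266,570), (537,570). The sink's fin rear ends are at (283..534,12) and the base rear corners at (250,33), (563,33). I'll fit both.

```bash
cat > f8.py <<'E'
from h import *
import pickle
s,p=pickle.load(open("w8.pkl","rb"))
f=lambda l:np.array([[150+(u+.5)/2.4-.5,(v+.5)/1.93548-.5] for u,v in l])
ys=[.032,.016,0,-.016,-.032]
A=np.array([[.053,y,.034] for y in ys]+[[.055,.045,.008],[.055,-.045,.008]])
ua=f([(284,12),(345,12),(408,12),(470,12),(534,12),(250,33),(563,33)])
B=np.array([[.0105,y,.034] for y in ys]); ub=f([(289,150),(347,150),(406,150),(466,150),(528,150)])
r=least_squares(lambda q:np.r_[(proj(place(q,A),p)-ua).ravel(),(proj(place(q,B),p)-ub)[:,0]],[.56,.31,-.257])
q=r.x;print("sink",q,np.degrees(q[2]),"res",np.abs(r.fun).max())
C=np.array([[-.0475,.028,.006],[-.0475,-.028,.006],[.0125,.028,.006],[.0125,-.028,.006]]+[[.0475,y,.006] for y in(.024,.008,-.008,-.024)])
uc=f([(266,570),(537,570),(247,341),(549,341),(258,178),(350,176),(441,175),(530,174)])
g=lambda w:(proj(R.from_rotvec(w[3:]).apply(C)+w[:3],p)-uc).ravel()
rc=least_squares(g,[.51,.326,.1,0,0,-.257]);w=rc.x
print("comb",w[:3],"ypr",R.from_rotvec(w[3:]).as_euler("ZYX",degrees=True),"res",np.abs(rc.fun).max())
print("comb centre in tool",totool(s,w[:3]))
d=R.from_euler("z",-q[2]).apply(w[:3]-[q[0],q[1],0]);print("comb in sink",d,"yaw err deg",np.degrees(w[5]-q[2]))
T=R.from_quat(np.roll(s["eef_rot"],-1)); dirs=[R.from_euler("z",q[2]).apply(v) for v in np.eye(3)]
for n,t in(("pre",[-.0445,0,.015]),("home",[-.0045,0,.014])):
    print(n,"shift world",np.round(R.from_euler("z",q[2]).apply(np.array(t)-d),4),"tool",np.round(T.inv().apply(R.from_euler("z",q[2]).apply(np.array(t)-d)),4))
E
python3 f8.py
```

```text
sink [ 0.5573825  0.3116898 -0.2544327] -14.57792011890213 res 1.4880974904134519
comb [0.51106255 0.32614213 0.10213438] ypr [-13.8524992    0.43021653  -1.43941972] res 1.8847625050786405
comb centre in tool [ 0.00016366 -0.02763012 -0.03847777]
comb in sink [-0.04846634  0.00232849  0.10213438] yaw err deg 0.7316202083443389
pre shift world [ 0.0033 -0.0033 -0.0871] tool [ 0.0023 -0.0041  0.0871]
home shift world [ 0.042  -0.0133 -0.0881] tool [ 0.0023 -0.0441  0.0881]
```

The comb is 2.3 mm off laterally, with yaw within about 0.5°. I'll correct that and descend, stopping 3 mm high with the teeth still clear of the fins.

Call:
drive_tool(motion="0 0 0.3 0.0022 0 0 180; 0 0 0.3 0.0022 0 0.025 180; 0 0 0.3 0.0022 0 0.05 180; 0 0 0.3 0.0022 0 0.07 180; 0 0 0.3 0.0022 0 0.08 180; 0 0 0.3 0.0022 0 0.087 180; 0 0 0.3 0.0022 0 0.087 180")

```text
t: 9.55
eef_pos: [0.4847, 0.3281, -0.0236]
eef_rot: [-0.001, -0.608, 0.794, 0.0]
ft_force: [0.4, -0.1, -0.1]
finger_gap: 0.0542
```

Run:
```python
from h import *
import pickle
s=bot.get_state();p=optics.camera_params("wrist");im=optics.get_image("wrist")
print(s["eef_pos"],s["eef_rot"],s["ft_force"],s["finger_gap"])
pickle.dump((s,p),open("w9.pkl","wb"));cv2.imwrite("pics/w9f.png",im[:,:,::-1])
q=[.5574,.3117,-.2544]
T=R.from_quat(np.roll(s["eef_rot"],-1))
c=T.apply([0,-.0280,-.0402])+s["eef_pos"]; xa=-T.as_matrix()[:,1]; yaw=np.arctan2(xa[1],xa[0])
print("comb est",c,np.degrees(yaw),"in sink",R.from_euler("z",-q[2]).apply(c-[q[0],q[1],0]))
# teeth tips and fin ends predicted, and tooth/fin edges scanned numerically
print("fin tops x=.02",proj(place(q,[[.02,y,.034] for y in(.032,.016,0,-.016,-.032)]),p).round(1).tolist())
print("tooth x=.04",proj(place([c[0],c[1],yaw],[[.04,y,c[2]+.006] for y in(.024,.008,-.008,-.024)]),p).round(1).tolist())
```

```text
[ 0.48466498  0.32809912 -0.02364988] [-1.01224813e-03 -6.08061642e-01  7.93889167e-01  7.03608795e-05] [ 0.3529828  -0.06779996 -0.05072056] 0.05419206290900076
comb est [0.51176611 0.3208495  0.01651244] -15.101056058510293 in sink [-0.04646775 -0.00262943  0.01651244]
fin tops x=.02 [[216.0, 31.5], [261.0, 31.1], [306.2, 30.6], [351.3, 30.2], [396.4, 29.8]]
tooth x=.04 [[257.3, 109.1], [296.0, 109.1], [334.6, 109.1], [373.3, 109.1]]
```

Run:
```python
from h import *
s=bot.get_state();print(s["eef_pos"],s["eef_rot"])
im=cv2.imread("pics/w9f.png").astype(int)
tan=(im[:,:,2]-im[:,:,0]>25)
for r in (100,110,120,135,150,170,200,260):
    x=np.flatnonzero(np.diff(np.r_[0,tan[r].astype(int),0])); print(r,x.tolist())
for r in (20,40):
    print(r,[int(v) for v in im[r,195:430:3].mean(1)])
```

```text
[ 0.48498529  0.32876661 -0.0229185 ] [-4.18218893e-04 -6.08283274e-01  7.93719902e-01  3.84227228e-05]
100 [247, 268, 286, 304, 325, 342, 361, 381]
110 [248, 269, 287, 304, 325, 342, 361, 381]
120 [249, 269, 287, 305, 325, 342, 360, 380]
135 [250, 270, 288, 305, 325, 342, 360, 380]
150 [38, 39, 40, 41, 251, 271, 288, 305, 325, 342, 360, 379]
170 [252, 272, 289, 306, 325, 342, 356, 357, 358, 378]
200 [253, 378]
260 [258, 374]
20 [123, 123, 122, 115, 117, 123, 125, 129, 128, 93, 91, 94, 93, 91, 107, 123, 120, 121, 120, 111, 126, 128, 130, 133, 97, 94, 91, 123, 123, 124, 123, 121, 125, 122, 121, 127, 130, 131, 132, 106, 123, 122, 123, 121, 120, 122, 121, 122, 102, 94, 122, 130, 130, 128, 114, 120, 122, 122, 122, 124, 122, 91, 94, 92, 96, 113, 128, 128, 126, 126, 119, 119, 114, 122, 123, 124, 124, 123, 122]
40 [126, 124, 123, 119, 121, 121, 126, 130, 133, 111, 94, 94, 93, 93, 94, 126, 122, 121, 122, 121, 124, 129, 131, 135, 108, 94, 94, 116, 123, 124, 125, 123, 126, 122, 121, 128, 131, 132, 133, 107, 123, 123, 125, 122, 121, 122, 122, 122, 100, 96, 129, 132, 131, 130, 122, 121, 122, 122, 123, 123, 114, 95, 95, 94, 94, 128, 128, 128, 127, 120, 120, 119, 123, 121, 122, 121, 119, 118, 119]
```

Call:
drive_tool(motion="0 0 0 -0.0025 0 0 180; 0 0 0 -0.0025 0 0 180; 0 0 0 -0.0025 0 0 180")

```text
t: 9.9
eef_pos: [0.4861, 0.3317, -0.0222]
eef_rot: [0.0, -0.608, 0.794, -0.0]
ft_force: [0.1, -0.5, 0.1]
finger_gap: 0.054
```

```bash
cat > scan.py <<'E'
from h import *
import sys
ss=[]
for i in range(3): im=optics.get_image("wrist").astype(int); ss.append(bot.get_state()); 
s=ss[-1];print(np.mean([a["eef_pos"] for a in ss],0).round(4),s["eef_rot"].round(4) if hasattr(s["eef_rot"],"round") else s["eef_rot"],np.round(s["ft_force"],1),s["finger_gap"])
cv2.imwrite(f"pics/{sys.argv[1]}.png",im[:,:,::-1].astype(np.uint8))
tan=(im[:,:,0]-im[:,:,2]>25)
for r in (30,60,100,135,170,200,260):
    x=np.flatnonzero(np.diff(np.r_[0,tan[r].astype(int),0])); print(r,x.tolist())
for r in (20,40): # bright fin tops
    m=im[r].mean(1)>126; x=np.flatnonzero(np.diff(np.r_[0,m.astype(int),0])).reshape(-1,2); print("fin",r,[tuple(v) for v in x.tolist() if v[1]-v[0]>5 and 180<v[0]<440])
E
python3 scan.py w10
```

```text
[ 0.4858  0.3314 -0.0226] [-2.000e-04 -6.083e-01  7.937e-01 -0.000e+00] [-0.9 -0.2 -0.8] 0.054194080306862104
30 []
60 []
100 [247, 268, 286, 304, 325, 342, 361, 381]
135 [250, 270, 288, 305, 325, 342, 360, 380]
170 [252, 272, 289, 306, 325, 342, 358, 378]
200 [253, 378]
260 [258, 374]
fin 20 [(224, 231), (266, 276), (310, 321), (355, 366), (401, 408)]
fin 40 [(222, 232), (266, 277), (310, 321), (355, 365), (399, 409)]
```

Call:
drive_tool(motion="0 0 0 0 -0.005 0 180; 0 0 0 0 -0.01 0 180; 0 0 0 0 -0.015 0 180; 0 0 0 0 -0.02 0 180; 0 0 0 0 -0.025 0 180; 0 0 0 0 -0.025 0 180")

```text
t: 10.65
eef_pos: [0.5109, 0.3242, -0.0228]
eef_rot: [-0.0, -0.608, 0.794, -0.0]
ft_force: [-0.8, 0.5, -1.3]
finger_gap: 0.0543
```

```bash
python3 scan.py w11
```

```text
[ 0.5099  0.3247 -0.0228] [-4.000e-04 -6.083e-01  7.937e-01  1.000e-04] [-0.2  0.4 -0.2] 0.05415461199925458
30 []
60 []
100 [0, 3, 247, 266, 286, 304, 325, 342, 364, 381]
135 [250, 270, 288, 305, 325, 342, 360, 380]
170 [252, 272, 289, 306, 325, 342, 358, 378]
200 [253, 378]
260 [258, 374]
fin 20 [(313, 320), (356, 365)]
fin 40 [(269, 276), (312, 320), (355, 364)]
```

Call:
drive_tool(motion="0 0 0 0 -0.004 0.001 180; 0 0 0 0 -0.008 0.001 180; 0 0 0 0 -0.011 0.001 180; 0 0 0 0 -0.012 0.001 180")

```text
t: 11.2
eef_pos: [0.5218, 0.3214, -0.0238]
eef_rot: [-0.0, -0.608, 0.794, 0.0]
ft_force: [-0.8, 0.1, -1.4]
finger_gap: 0.054
```

Call:
drive_tool(motion="0 0 0 0 -0.001 0 180; 0 0 0 0 -0.002 0 180; 0 0 0 0 -0.002 0 180")

```text
t: 11.5
eef_pos: [0.5239, 0.3209, -0.0238]
eef_rot: [-0.0, -0.608, 0.794, 0.0]
ft_force: [0.8, -0.8, -1.2]
finger_gap: 0.0544
```

Call:
drive_tool(motion="0 0 0 0 -0.001 0 180; 0 0 0 0 -0.002 0 180; 0 0 0 0 -0.002 0 180")

```text
t: 11.8
eef_pos: [0.526, 0.3203, -0.0238]
eef_rot: [-0.0, -0.608, 0.794, -0.0]
ft_force: [0.5, 0.2, -1.0]
finger_gap: 0.0545
```

Call:
drive_tool(motion="0 0 0 0 -0.001 0 180; 0 0 0 0 -0.0015 0 180; 0 0 0 0 -0.0015 0 180")

```text
t: 12.1
eef_pos: [0.5263, 0.3202, -0.024]
eef_rot: [-0.001, -0.608, 0.794, 0.0]
ft_force: [-3.0, 0.6, 0.4]
finger_gap: 0.0538
```

Contact with the fin ends at x = 0.526, as predicted (0.526). Now I lower onto the base, keeping the light push.

Call:
drive_tool(motion="0 0 0 0 0.0003 0.001 180; 0 0 0 0 0.0003 0.002 180; 0 0 0 0 0.0003 0.0025 180; 0 0 0 0 0.0003 0.0025 180")

```text
t: 12.5
eef_pos: [0.5263, 0.3203, -0.0263]
eef_rot: [-0.001, -0.608, 0.794, 0.0]
ft_force: [-0.7, -0.2, 2.1]
finger_gap: 0.0542
```

Call:
drive_tool(motion="0 0 0 0 -0.0005 0.0005 180; 0 0 0 0 -0.001 0.001 180; 0 0 0 0 -0.001 0.001 180")

```text
t: 12.8
eef_pos: [0.5263, 0.3203, -0.0263]
eef_rot: [-0.001, -0.608, 0.794, 0.001]
ft_force: [-6.4, -2.0, 9.2]
finger_gap: 0.054
```

Call:
drive_tool(motion="0 0 0 0 0 0 180; 0 0 0 0 0 0 90; 0 0 0 0 0 0 65; 0 0 0 0 0 0 50; 0 0 0 0 0 0 50; 0 0 0 0 0 0 50")

```text
t: 13.4
eef_pos: [0.5267, 0.3202, -0.0263]
eef_rot: [-0.001, -0.608, 0.794, 0.0]
ft_force: [-0.1, -0.0, -0.2]
finger_gap: 0.0685
```

```bash
python3 scan.py w12
```

```text
[ 0.5265  0.3203 -0.0263] [-1.400e-03 -6.081e-01  7.938e-01  6.000e-04] [ 0.5 -0.2 -0.4] 0.06855819606969867
30 []
60 []
100 [248, 265, 287, 304, 325, 342, 366, 381]
135 [250, 266, 288, 305, 325, 342, 364, 380]
170 [252, 268, 289, 306, 325, 342, 363, 379]
200 [253, 378]
260 [80, 82, 258, 375]
fin 20 [(426, 640)]
fin 40 [(439, 640)]
```

Released with no force left. I'll rise straight up well clear and take the last close look.

Call:
drive_tool(motion="0 0 0 0 0 -0.01 40; 0 0 0 0 0 -0.03 20; 0 0 0 0 0 -0.06 0; 0 0 0 0 0.01 -0.1 0; 0 0 0 0 0.02 -0.14 0; 0 0 0 0 0.03 -0.16 0; 0 0 0 0 0.03 -0.16 0; 0 0 0 0 0.03 -0.16 0")

```text
t: 14.35
eef_pos: [0.4982, 0.3282, 0.1344]
eef_rot: [-0.001, -0.608, 0.794, 0.0]
ft_force: [0.6, -0.5, -0.7]
finger_gap: 0.0857
```

Run:
```python
from h import *
import pickle
s=bot.get_state();p=optics.camera_params("wrist");im=optics.get_image("wrist");t=optics.get_image("top")
pickle.dump((s,p),open("w13.pkl","wb"))
print(s["eef_pos"],s["ft_force"])
q=[.5574,.3117,-.2544]
uv=proj(place(q,[[-.0045,0,.014]]),p)[0];print(uv)
x0,y0=int(np.clip(uv[0]-75,0,490)),int(np.clip(uv[1]-75,0,250));print("crop",x0,y0)
a=cv2.resize(im[y0:y0+150,x0:x0+150,::-1],(480,480),interpolation=cv2.INTER_CUBIC)
b=cv2.resize(optics.get_image("scene")[165:265,275:375,::-1],(320,320),interpolation=cv2.INTER_CUBIC)
c=cv2.resize(t[150:250,220:420,::-1],(320,160),interpolation=cv2.INTER_CUBIC)
cv2.imwrite("pics/fin.png",cv2.hconcat([a,cv2.vconcat([b,c])]))
```

```text
[0.4981809  0.328245   0.13435994] [ 0.61183329 -0.5108309  -0.65539279]
[316.0667157  125.18370938]
crop 241 50
```

View pics/fin.png

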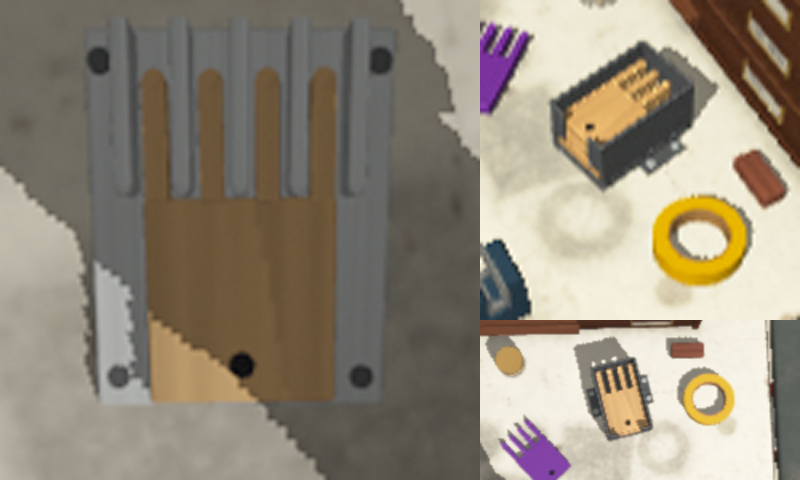

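Run:
```python
from h import *
import pickle
s,p=pickle.load(open("w13.pkl","rb"))
k=150/480; f=lambda u,v:(241+(u+.5)*k-.5,50+(v+.5)*k-.5)
A=np.array([[.055,.045,.008],[.055,-.045,.008],[-.055,.045,.008],[-.055,-.045,.008]]);ua=np.array([f(85,28),f(396,28),f(100,402),f(383,402)])
q,e=fit(A,ua,p,[.557,.312,-.254]);print("sink",q,e)
C=np.array([[-.0475,.028],[-.0475,-.028],[.0125,.028],[.0125,-.028],[.0475,.008],[.0475,-.008]]);uc=np.array([f(150,401),f(333,401),f(146,199),f(337,199),f(210,68),f(267,68)])
c,e=fit(np.c_[C,np.full(6,.02)],uc,p,[.553,.313,-.254]);print("comb",c,e,"in sink",R.from_euler("z",-q[2]).apply([c[0]-q[0],c[1]-q[1],0])*1e3,np.degrees(c[2]-q[2]))
```

```text
sink [ 0.55779838  0.31162908 -0.26135864] 0.6027174945384388
comb [ 0.55302501  0.31306392 -0.25680846] 0.8648975570506536 in sink [-4.9820127   0.15270468  0.        ] 0.26070656525137953
```

The fit puts the comb at x = −5.0 mm and y = +0.2 mm in the sink frame, against −4.5 and 0 when home, with yaw off by 0.3°. That's home within measuring error, so I'm handing in.

```bash
python3 -c "
from workcell import hand_in
print(hand_in())"
```

```text
the job is handed in; nothing more can be done
None
```

The bottom comb is out of the magazine and home in the heat sink. I drew it about 70 mm level out of the outlet, and the other three combs dropped flat inside. I then slid its teeth between the fins until the spine met the fin ends, lowered it onto the base, let go and backed off. I handed in at about 14.5 s of the 42 s.

- **Position:** the last image fit puts the comb's centre at x = −5.0 mm and y = +0.2 mm in the sink frame, against a target of −4.5 and 0. Yaw is off by 0.3°. That is within measuring error.
- **Flatness:** I judged the comb flat from about 9 N of upward force as it met the base and from the last picture. I did not measure its tilt.
- **Forces:** the highest wrist force reading was about 11 N, and it was near zero after release.
- **Surroundings:** in the last picture the jar, the tape and the look-alike comb near the magazine (purple) look undisturbed, and the other three combs are still in the magazine.

**Checks that disagreed:**
- **Fingertips:** they were about 35 mm higher than the reported tool point implied. My first grip closed on air above the comb, and I regripped lower.
- **Spine overhang:** the spine stuck out of the magazine by about 34–36 mm as I measured it, against the stated 38–46 mm. I drew it a little further to be safe.
- **Finger opening:** it read 54 mm on the 56 mm comb.

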